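# Load the drilling jig's carrier under its leaf spring

### The job

Load the orange carrier into the drilling jig: with the fingertips, press its rear end hard down on the sprung lifter plate, and while keeping it pressed down push it forward under the blue bridge and the copper leaf spring, fully home against the red end stop, so that the lifter springs up again behind it. Do not lift the carrier out of the jig or tip it up, leave the other things on the bench where they are, and finish clear of everything.

Things in the scene. Friction and masses are not known exactly. Their poses are not given: they have to be found in the camera images.
- jig: Aluminium drilling jig fixed to the bench, 256 long (x) by 92 wide (y), 51 mm high. Origin: underside, centre line, at the throat (robot-side face of the blue bridge). +x is the feed direction. Fixed bed top at z = 25 mm from x = -56 mm on. Side rails 53 mm apart, tops at z = 37 mm. Back wall's face at x = -147 mm, its top at 36 mm. Plastic slides easily in it (friction about 0.25).
- throat (a point): Centre of the mouth under the blue bridge: jig x = 0, on the bridge's lower edge, 41.5 mm above the bench. The bridge spans the channel from jig x 0 to +14 mm, top at 51 mm (two screw heads to 54 mm).
- end_stop (a point): Middle of the red end stop's face at bed height: jig x = +77 mm, 25 mm above the bench; the stop's top is at 36.5 mm. The carrier's nose touches it when fully home (carrier origin at jig x = +12 mm).
- lifter (a joint): Blue sprung plate, rear part of the channel floor, jig x = -146 to -57 mm. Value in m: 0 = up (top 9 mm above the fixed bed), 0.009 = fully down, flush with the bed, at a hard stop. Its spring pushes up with 9 N at 0, 15 N fully down, less the weight of the plate (0.12 kg) and the carrier. It springs up behind the carrier's tail 4 mm before the carrier is home.
- leaf (a joint): Copper drag leaf spring, 26 wide, 48 mm long, hinged under the bridge and sloping down forwards. Value in rad: 0 = at rest, tip about 9 mm above the bed at jig x = +57 mm; about 0.1 when the carrier is beneath it. It presses down on the carrier with some 4 to 7 N.
- carrier: Loose orange plate with a steel workpiece let in, 130 long (x), 48 wide, 14 mm thick, about 0.25 kg, in the channel, its x along the jig's. Origin: centre of underside; +x is the nose (top edge bevelled 4 x 3 mm). At the start it lies on the raised lifter, underside 34 mm above the bench, nose 4 to 12 mm short of the bridge and its top 6.5 mm too high to enter. Flush on the bed it clears the bridge by 2.5 mm.
- land (a point): On the carrier: centre of the flat finger land with black lines where to press, on the plate's top (14 mm above the underside), at carrier x = -45 mm; the land runs from the tail (-65 mm) to the ridge (-25 mm).
- ridge (a point): On the carrier: middle of the top of the cross ridge that fingertips on the land can push against, at carrier x = -21 mm; ridge 8 mm thick (x -25 to -17 mm), 44 wide, rising 10 mm above the plate's top.
- oil_mid (a point): Bystander: small amber oil bottle with red cap, 38 diameter, 85 mm high, left of the jig; point half-way up.
- bush_mid (a point): Bystander: steel drill bushing, 28 diameter, 24 mm high, right of the jig; point at its centre.
- blank_mid (a point): Bystander: steel blank 56 x 26 x 12 mm, lying right of the jig; point at its centre.
- mug_mid (a point): Bystander: blue mug, 80 diameter, 95 mm high; point half-way up its axis.
- driver_grip (a point): Bystander: screwdriver with red handle lying on the bench; point in its handle.
- hammer_grip (a point): Bystander: hammer with wooden handle lying on the bench; point in its handle.
- tape_mid (a point): Bystander: yellow roll of tape lying flat, 90 diameter, 24 mm high; point at its centre.
Mind the look-alikes: they are no part of the job. What is meant by the carrier is not pink or purple, and is the smaller of those in its own colour.

How it is judged:
By the outcome, as a careful person would: the job done as asked, in the order asked, and still so for the second after the job is handed in, with the robot touching nothing.
It also fails if it takes over 35 s, if anything falls off the work surface, if the arm or the gripper's body presses on something with over 40 N, if the wrist force passes 120 N, or if a joint passes its speed limit or range.

### The arm

A 6-joint arm with a two-finger parallel gripper is mounted at the origin on the work surface. World frame = base frame: x ahead of the robot, y to its left, z up, the work surface at z = 0. Lengths are in m, angles in rad, forces in N, time in s.
With the tool pointing down it reaches from about 0.25 to 0.775 m from the base axis. Payload 4 kg.
Tool frame: the origin (TCP) lies on the centre line of the jaws, within the pads' length; the fingertips stand arm.tips_ahead ahead of it and the grasp point (between the pads) lies 5 mm behind it (arm.tips_ahead is the distance from the TCP to the fingertips, in m); z points along the fingers, y is the line along which they close (so a half turn about z gives the same grasp; the last joint's range is limited). The gripper opens to 85 mm and grips with 20 to 120 N. Pads are 22 mm wide; open, the fingers measure 114 mm over their backs; the gripper's body (76 mm by 85 mm) begins 54 mm behind the grasp point. The pads swing forward as they close: fully open they stand 13 mm farther back than shut.
Start: joints at [1.122, 0.087, 1.371, -0, 1.684, -0.103], TCP at [0.186, 0.517, 0.245] pointing down, gripper open.
Joint ranges: [-3.1, 3.1], [-0.76, 2.03], [0.27, 2.55], [-1.08, 4.22], [0.17, 2.65], [-2.57, 2.57]. Speed limits (rad/s): [2.79, 2.79, 3.14, 3.14, 3.14, 3.14].

### API

Orientations are given as a unit quaternion [x, y, z, w].
In Python, from bench import readout, vision, workorder, arm gives the robot as it stands. The module is installed in compiled form; this text tells all that it offers.
- The arm moves only by the tool servo_tool, never from a script. Its argument "steps" is a list of rows, each a list of 6 numbers: the shift along the world's x, y, z each as a share of 0.6 m, from -1 to 1, then the turn, a rotation vector about the world's x, y, z each as a share of pi rad, from -1 to 1. A call has 1 to 20 rows; each row shifts and turns the commanded pose from where the row before left it; what a row does not reach is not made up. A row lasts 1/8 s, in which the tool goes at most 62.5 mm and 10.7 degrees, less where a joint would pass 70% of its speed; a pose out of reach is approached as far as the arm can. A call with a number of a shift or a turn outside -1 to 1 is refused whole. A call with a gripper value outside its range is refused whole. "claw" is the opening, from 0 (shut) to 1 (fully open), set as the call begins (left out, the last holds). The fingers move at their own pace and stop on an object; "squeeze" is the grip in N (left out, the last holds). Time passes only in rows, so rows that do not move let the fingers close. It gives the time, the measured TCP pose, the force, the opening and the grip force at its end, in the units of the state.
- readout.get_state(): the state, without advancing time (a new reading comes with each control period).
- vision.get_image(name): name is "scene" or "top"; returns a dict with "pixels" (384x512x3 uint8, red, green, blue), "depth" (384x512 float32, m along the optical axis (not along the pixel's ray), 0 where there is no reading), "intrinsics" (3x3 intrinsics, pixels), "dist_coeffs" ([k1, k2, p1, p2, k3] as OpenCV has them; the pictures are not rectified), "R" (3x3) and "t" (3): a world point X has camera coordinates R X + t. Camera axes: x right, y down, z forward; pixel columns grow to the right and rows downward; lengths in m; the calibration is good to about 2 mm. A picture is of the moment at which its call begins.
- workorder.close_job(): hands the job in; it is judged then, once.
The state is a dict: "time": time; "joint_pos": joint angles; "qd": joint speeds; "effort": joint torques, N m; "position": TCP position; "tool_rot": TCP orientation; "ft_force": force on the tool from outside, world axes, zero at the start; "moment": the same for the moment, N m; "grip_width": opening from 0.0 (shut) to 1.0 (fully open); "gripper_force": force on a finger pad.
Only numpy, scipy, OpenCV 4.12 (cv2) and the standard library are available. Lean on these libraries where they do the work, as an engineer would, in place of code of your own. Each camera call takes 0.05 s, during which the arm holds its last target. There are 200 camera calls.

## Working session

There is one attempt and no reset: what is moved stays moved. The work goes in short steps, Python scripts to look and compute and a tool call to move; the robot and the scene stay as the last step left them, time stands still between calls to the robot, and variables do not carry over. Pictures are saved under pics/ and viewed, at most 10 in all, crops included, and the job is handed in when it is done.

Besides the shell and the picture viewer there is one more tool, called after "Call:" in YAML: its name, and indented under it one key for each argument. servo_tool: Moves the arm, as the interface text tells. Its arguments: {"type":"object","properties":{"steps":{"type":"array"},"claw":{"type":"number"},"squeeze":{"type":"number"}},"required":["steps"]}

```bash
mkdir -p pics; cat > h.py <<'E'
import numpy as np, cv2
from bench import readout, vision, workorder, arm
def ray(im,uv):
    uv=np.array(uv,float).reshape(-1,1,2)
    n=cv2.undistortPoints(uv,im["intrinsics"],np.array(im["dist_coeffs"])).reshape(-1,2)
    d=np.c_[n,np.ones(len(n))]@im["R"]   # world dirs, unit optical depth
    return -im["R"].T@im["t"],d
def onplane(im,uv,z):
    c,d=ray(im,uv); return c+d*((z-c[2])/d[:,2])[:,None]
def bydepth(im,uv):
    c,d=ray(im,uv); uv=np.array(uv,int).reshape(-1,2)
    return c+d*im["depth"][uv[:,1],uv[:,0]][:,None]
def tri(a,ua,b,ub):
    c1,d1=ray(a,ua);c2,d2=ray(b,ub);d1=d1[0];d2=d2[0]
    s=np.linalg.lstsq(np.c_[d1,-d2],c2-c1,rcond=None)[0]
    p,q=c1+s[0]*d1,c2+s[1]*d2
    return (p+q)/2,np.linalg.norm(p-q)
E
python3 - <<'E'
from h import *
import pickle
ims={n:vision.get_image(n) for n in("scene","top")}
pickle.dump(ims,open("ims.pkl","wb"))
for n,i in ims.items(): cv2.imwrite(f"pics/{n}0.png",i["pixels"][:,:,::-1]); print(n,-i["R"].T@i["t"],i["R"][2])
print(arm.tips_ahead, readout.get_state())
E
```

```text
scene [0.97203817 0.52969812 1.03383713] [-0.40750278 -0.42963223 -0.80582729]
top [ 0.39114749 -0.01122091  1.29751345] [ 0.05134088  0.00869209 -0.99864336]
0.014 {'time': 0.1, 'joint_pos': array([ 1.12188500e+00,  8.79039013e-02,  1.37211817e+00,  1.61774600e-05,
        1.68362790e+00, -1.03091551e-01]), 'qd': array([-0.00134785, -0.00139195, -0.00353554, -0.00150824,  0.00041087,
        0.00132965]), 'effort': array([ 1.44028567e-03, -3.53016114e+01, -3.14218819e+01, -1.91520430e-04,
        7.91235419e-03, -3.71597537e-05]), 'position': array([0.18624019, 0.51705137, 0.24423606]), 'tool_rot': array([ 1.72048590e-01,  9.85087927e-01, -9.87537767e-04, -2.88054824e-04]), 'ft_force': array([ 0.23095859,  0.60035695, -0.73750149]), 'moment': array([-0.00149597,  0.02870953,  0.00673146]), 'gripper_force': 0.0, 'grip_width': 1.002919708894827}
```

View pics/scene0.png

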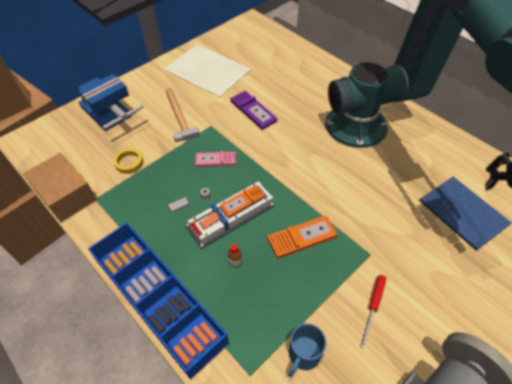

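View pics/top0.png

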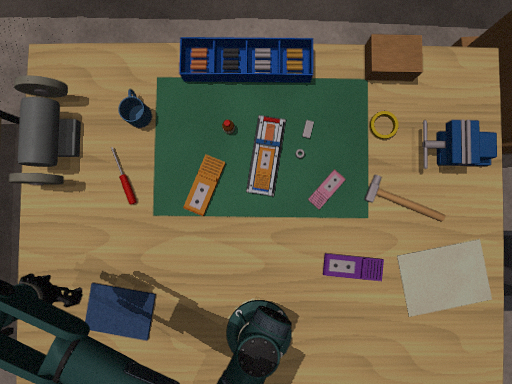

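Scene: the jig is at (230,213) and the oil bottle at (235,257). Top view: the jig is at (266,155) with its red stop at (272,119).

Carrier candidates in the top view:
- orange in the jig, (264,165)
- larger orange, (205,185)
- pink, (326,189)
- purple, (353,266)

The one in the jig fits, being the smaller orange one and in the channel. I'll confirm it in a crop and measure.

```bash
cat > meas.py <<'E'
from h import *
import pickle
ims=pickle.load(open("ims.pkl","rb"))
S,T=ims["scene"],ims["top"]
def mask(im,lo,hi,box):
    h=cv2.cvtColor(im["pixels"],cv2.COLOR_RGB2HSV); m=cv2.inRange(h,lo,hi); z=np.zeros_like(m)
    x0,y0,x1,y1=box; z[y0:y1,x0:x1]=m[y0:y1,x0:x1]; return z
bx={"top":(240,108,292,200),"scene":(180,175,280,250)}
for n,im in ims.items():
    for nm,lo,hi in(("orange",(8,130,110),(22,255,255)),("red",(0,130,70),(6,255,255)),("blue",(100,90,40),(125,255,255)),("grey",(0,0,120),(179,60,255))):
        m=mask(im,lo,hi,bx[n]); 
        k,l,st,ce=cv2.connectedComponentsWithStats(m)
        for i in range(1,k):
            if st[i,4]>12:
                pts=np.argwhere(l==i)[:,::-1].astype(np.float32); r=cv2.minAreaRect(pts)
                P=bydepth(im,pts.astype(int)); 
                print(n,nm,st[i,4],np.round(ce[i],1),"rect",np.round(r[0],1),np.round(r[1],1),round(r[2],1),"xyz med",np.round(np.median(P,0),4))
a=T["pixels"][108:200,240:292];b=S["pixels"][175:250,180:280]
a=cv2.resize(a,None,fx=6,fy=6,interpolation=cv2.INTER_CUBIC);b=cv2.resize(b,None,fx=4.6,fy=4.6,interpolation=cv2.INTER_CUBIC)
o=np.zeros((560,790,3),np.uint8);o[:a.shape[0],:a.shape[1]]=a;o[:b.shape[0],320:320+b.shape[1]]=b
cv2.imwrite("pics/crop1.png",o[:,:,::-1])
E
python3 meas.py
```

```text
scene orange 477 [244.1 199.7] rect [241.9 200.3] [15.4 43.7] 59.0 xyz med [ 0.5134 -0.0027  0.0499]
scene orange 127 [209. 220.] rect [208.9 220.3] [ 7.3 17.9] 50.7 xyz med [ 0.6382 -0.0251  0.0438]
scene orange 171 [274.5 240.2] rect [273.5 240. ] [18. 11.] 90.0 xyz med [0.5424 0.1392 0.0218]
scene red 50 [195.4 228.4] rect [195.5 228.5] [14.1  3.6] 56.3 xyz med [ 0.682  -0.0338  0.0376]
scene red 36 [233.8 246.8] rect [234.  246.5] [5. 6.] 90.0 xyz med [0.6589 0.1068 0.0864]
scene blue 103 [219.9 215.2] rect [220.3 215.7] [28.6  4.9] 56.9 xyz med [ 0.6079 -0.0086  0.0526]
scene grey 395 [251.  203.5] rect [244.8 200.8] [23.8 53. ] 60.3 xyz med [0.5048 0.0175 0.0374]
scene grey 67 [204.5 190.9] rect [204.5 191. ] [7.8 9.2] 45.0 xyz med [ 0.5743 -0.1292  0.024 ]
scene grey 66 [227.4 198.1] rect [228.9 196.9] [ 4.6 30.4] 54.0 xyz med [ 0.542  -0.0525  0.036 ]
scene grey 69 [183.3 201.4] rect [182.6 201.2] [8.  9.8] 63.4 xyz med [ 0.6417 -0.1451  0.0134]
scene grey 100 [234.8 203.5] rect [234.7 203.5] [ 5.8 16.9] 60.3 xyz med [ 0.5509 -0.0139  0.0505]
scene grey 414 [205.3 223.5] rect
[... 689 characters left out ...]
18.4 xyz med [ 0.6764 -0.0633  0.037 ]
top grey 51 [263.8 129.9] rect [263.7 129.9] [ 3.  16.4] 9.5 xyz med [ 0.6495 -0.0093  0.0256]
top grey 97 [276.9 131.5] rect [276.4 130.5] [21.6 10.9] 70.6 xyz med [ 0.6433 -0.0512  0.0292]
top grey 212 [256.  175.5] rect [262.7 169.2] [24.5 48.2] 9.5 xyz med [0.4904 0.0192 0.0369]
top grey 14 [263.5 146. ] rect [263.5 146. ] [7.3 1.4] 11.3 xyz med [ 0.5979 -0.0084  0.025 ]
top grey 22 [276.6 150.6] rect [276.5 150.8] [2.3 8.1] 9.5 xyz med [ 0.5821 -0.0513  0.0364]
top grey 117 [265.1 159.3] rect [265.  159.3] [ 7.7 16.8] 9.5 xyz med [ 0.5526 -0.0137  0.0483]
top grey 85 [273.1 171.9] rect [273.1 172. ] [ 2.7 30.6] 8.7 xyz med [ 0.5137 -0.0395  0.0376]
```

View pics/crop1.png

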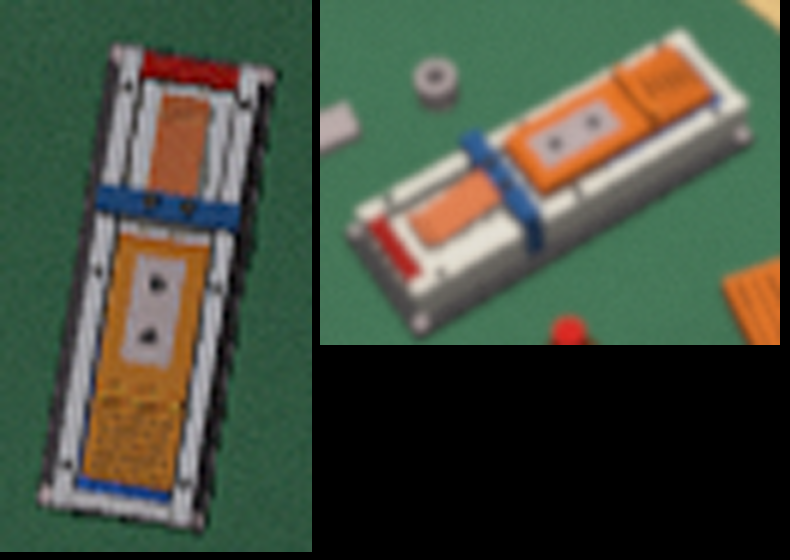

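The crop confirms it: the smaller orange carrier lies in the jig, with the ridge at crop (143,395), i.e. top px (263.8,173.8), the lined land behind it and the tail at crop y≈487. Next I'll work out the jig axis and key points from both views.

```bash
cat >> h.py <<'E'
E
python3 - <<'E'
import contextlib,io
with contextlib.redirect_stdout(io.StringIO()):
    from meas import *
def cen(im,lo,hi,box,big=0):
    m=mask(im,lo,hi,box);k,l,st,ce=cv2.connectedComponentsWithStats(m);i=1+np.argsort(-st[1:,4])[big]
    pts=np.argwhere(l==i)[:,::-1].astype(np.float32); return cv2.minAreaRect(pts),pts
B=((100,90,40),(125,255,255));R=((0,130,70),(6,255,255));O=((8,130,110),(22,255,255))
bt,_=cen(T,*B,bx["top"]);bs,_=cen(S,*B,bx["scene"]);rt,_=cen(T,*R,bx["top"]);rs,_=cen(S,*R,bx["scene"])
print("tri bridge",tri(T,bt[0],S,bs[0]),"red",tri(T,rt[0],S,rs[0]))
pb=onplane(T,bt[0],.051)[0];pr=onplane(T,rt[0],.0365)[0];print("plane",pb,pr)
# carrier: top view fit; corners on plate plane z=.048
ct,pts=cen(T,*O,bx["top"])
print("carrier corners",np.round(onplane(T,cv2.boxPoints(ct),.048),4))
# jig side rails: all jig-ish pixels via height>0.03 
C,D=ray(T,[(u,v) for v in range(108,200) for u in range(240,292)])
dep=T["depth"][108:200,240:292].ravel();P=C+D*dep[:,None]
q=P[(P[:,2]>.030)&(P[:,2]<.058)]
r=cv2.minAreaRect(q[:,:2].astype(np.float32));print("jig rect",r,np.round(cv2.boxPoints(r),4))
bp=cv2.boxPoints(r);bp=bp[np.argsort(bp[:,0])];tail=bp[:2].mean(0);head=bp[2:].mean(0);yaw=np.arctan2(*(head-tail)[::-1])
print("yaw",yaw,tail,head); ax=np.array([np.cos(yaw),np.sin(yaw)]);ay=np.array([-ax[1],ax[0]])
o=(bp.mean(0))
for nm,p in(("bridge",pb),("red",pr)): print(nm,(p[:2]-o)@ax,(p[:2]-o)@ay)
s=(q[:,:2]-o)@ax;t=(q[:,:2]-o)@ay
for a in np.arange(-.13,.13,.005):
    k=(abs(s-a)<.0025)&(abs(t)<.018)
    if k.any(): print(round(a,3),np.round(np.median(q[k,2])*1e3,1),end=" | ")
print()
print("triangulated ridge",tri(T,(240+143/6,108+395/6),S,(180+(650-320)/4.6,175+92/4.6)))
# yaw from orange edges at plane
c=cv2.boxPoints(ct);W=onplane(T,c,.048)[:,:2];W=W[np.argsort(W[:,0])];v=W[2:].mean(0)-W[:2].mean(0);print("orange yaw",np.arctan2(v[1],v[0]),W[:2].mean(0),W[2:].mean(0))
v=(pr-pb)[:2];print("yaw red-bridge",np.arctan2(v[1],v[0]))
E
```

```text
tri bridge (array([ 0.60587687, -0.01937505,  0.03860169]), np.float64(0.004996439190719435)) red (array([ 0.68161028, -0.03301814,  0.03719848]), np.float64(0.00078157096929256))
plane [ 0.60555148 -0.02103179  0.051     ] [ 0.68147661 -0.03276368  0.0365    ]
carrier corners [[ 0.4651  0.0225  0.048 ]
 [ 0.592   0.0041  0.048 ]
 [ 0.5851 -0.0426  0.048 ]
 [ 0.4582 -0.024   0.048 ]]
jig rect ((0.5676310062408447, -0.015676390379667282), (0.07425206899642944, 0.24344909191131592), 81.51409912109375) [[ 0.4418 -0.0344]
 [ 0.6825 -0.0704]
 [ 0.6935  0.0031]
 [ 0.4527  0.039 ]]
yaw -0.14810693 [0.4472391  0.00228602] [ 0.6880229 -0.0336388]
bridge 0.03829560419967425 0.0002990020149914593
red 0.11512075004480735 -0.0001004765438566915
-0.12 35.5 | -0.115 36.8 | -0.11 34.5 | -0.105 43.8 | -0.1 48.4 | -0.095 46.7 | -0.09 47.1 | -0.085 48.2 | -0.08 49.6 | -0.075 47.9 | -0.07 47.3 | -0.065 48.4 | -0.06 56.9 | -0.055 48.1 | -0.05 48.6 | -0.045 48.2 | -0.04 48.5 | -0.035 46.8 | -0.03 48.2 | -0.025 49.3 | -0.02 47.2 | -0.015 48.2 | -0.01 49.0 | -0.005 48.4 | 0.0 49.2 | 0.005 47.3 | 0.01 47.9 | 0.015 49.0 | 0.02 45.4 | 0.03 50.4 | 0.035 51.2 | 0.04 51.1 | 0.045 49.5 | 0.05 46.7 | 0.055 44.7 | 0.06 44.2 | 0.065 43.2 | 0.07 43.0 | 0.075 40.6 | 0.08 40.5 | 0.085 38.1 | 0.09 39.2 | 0.095 40.0 | 0.1 41.0 | 0.105 32.2 | 0.11 35.8 | 0.115 37.0 | 0.12 37.2 | 
triangulated ridge (array([ 0.50094508, -0.00557768,  0.05430798]), np.float64(0.013466899048203423))
orange yaw -0.1449579212601487 [ 0.46164661 -0.00070307] [ 0.58854011 -0.01922721]
yaw red-bridge -0.15330672560017994
```

Measured: jig yaw ≈ -0.148 rad, throat ≈ (0.5986, -0.0198), and carrier origin at jig x ≈ -74 mm. That puts the nose 9 mm short of the bridge and the plate top at 48 mm, which agrees with the text. The pressing spot is at jig x ≈ -116 mm, i.e. world (0.484, -0.003). I'll shut the fingers and go above it.

Call:
servo_tool:
  claw: 0
  squeeze: 40
  steps:
    - [0.0355,-0.0619,0,0,0,0.0045]
    - [0.0355,-0.0619,0,0,0,0.0045]
    - [0.0355,-0.0619,0,0,0,0.0045]
    - [0.0355,-0.0619,0,0,0,0.0045]
    - [0.0355,-0.0619,0,0,0,0.0045]
    - [0.0355,-0.0619,0,0,0,0.0045]
    - [0.0355,-0.0619,0,0,0,0.0045]
    - [0.0355,-0.0619,-0.01,0,0,0.0045]
    - [0.0355,-0.0619,-0.02,0,0,0.0045]
    - [0.0355,-0.0619,-0.02,0,0,0.0045]
    - [0.0355,-0.0619,-0.03,0,0,0.0045]
    - [0.0355,-0.0619,-0.03,0,0,0.0045]
    - [0.0355,-0.0619,-0.03,0,0,0.0045]
    - [0.0355,-0.0619,-0.03,0,0,0.0045]
    - [0,0,0,0,0,0]
    - [0,0,0,0,0,0]
    - [0,0,0,0,0,0]

```text
time: 2.22
position: [0.4845, -0.0016, 0.144]
tool_rot: [0.073, 0.997, 0.0, 0.0]
ft_force: [-0.1, -0.6, 0.0]
grip_width: 0.002
gripper_force: 0.0
```

Call:
servo_tool:
  steps:
    - [0,-0.002,-0.03,0,0,0]
    - [0,0,-0.03,0,0,0]
    - [0,0,-0.03,0,0,0]
    - [0,0,-0.01,0,0,0]
    - [0,0,0,0,0,0]
    - [0,0,0,0,0,0]

```text
time: 2.98
position: [0.4851, -0.0037, 0.0841]
tool_rot: [0.074, 0.997, -0.0, 0.001]
ft_force: [0.2, -0.0, 0.9]
grip_width: 0.0
gripper_force: 0.0
```

```bash
python3 - <<'E'
from h import *
S=vision.get_image("scene")
c=S["pixels"][150:250,180:300]
cv2.imwrite("pics/s2.png",cv2.resize(c,None,fx=6,fy=6,interpolation=cv2.INTER_CUBIC)[:,:,::-1])
print(readout.get_state()["position"])
E
```

```text
[ 0.48523241 -0.00368898  0.08417732]
```

View pics/s2.png

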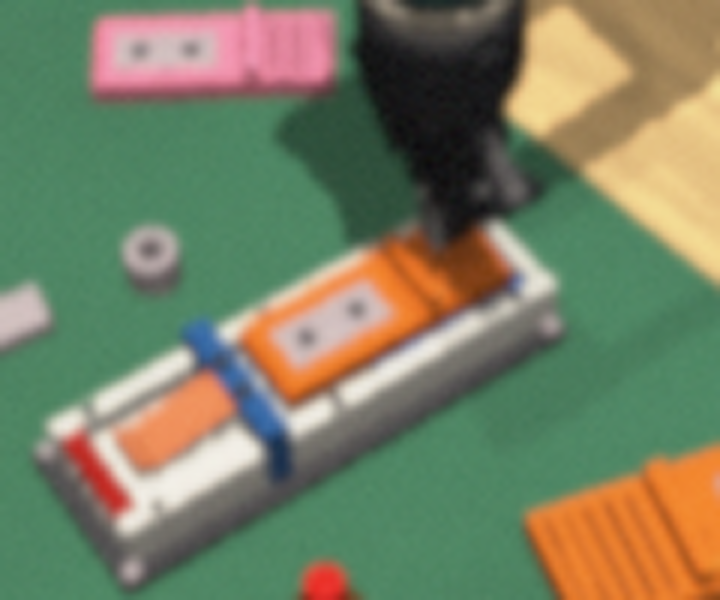

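The tips, at crop (445,245), hover over the land just behind the ridge at (410,270) and in line with the channel. I'll go down to contact.

Call:
servo_tool:
  steps:
    - [0,0,-0.01,0,0,0]
    - [0,0,-0.01,0,0,0]
    - [0,0,-0.01,0,0,0]
    - [0,0,-0.005,0,0,0]
    - [0,0,-0.0033,0,0,0]
    - [0,0,0,0,0,0]

```text
time: 3.78
position: [0.4847, -0.0037, 0.061]
tool_rot: [0.074, 0.997, 0.0, 0.0]
ft_force: [-1.7, -0.0, 5.1]
grip_width: -0.003
gripper_force: 2.6
```

Call:
servo_tool:
  steps:
    - [0,0,-0.005,0,0,0]
    - [0,0,-0.005,0,0,0]
    - [0,0,-0.005,0,0,0]
    - [0,0,-0.002,0,0,0]
    - [0,0,0,0,0,0]

```text
time: 4.4
position: [0.4857, -0.0038, 0.053]
tool_rot: [0.074, 0.997, -0.0, 0.001]
ft_force: [-4.1, 0.3, 12.7]
grip_width: -0.001
gripper_force: 6.4
```

Call:
servo_tool:
  steps:
    - [0,0,-0.0025,0,0,0]
    - [0,0,-0.002,0,0,0]
    - [0,0,0,0,0,0]
    - [0,0,0,0,0,0]

```text
time: 4.9
position: [0.4869, -0.0039, 0.0529]
tool_rot: [0.074, 0.997, -0.0, 0.003]
ft_force: [-8.0, 0.5, 23.8]
grip_width: -0.001
gripper_force: 11.6
```

Call:
servo_tool:
  steps:
    - [0.0066,-0.001,0,0,0,0]
    - [0.0066,-0.001,0,0,0,0]
    - [0.0066,-0.001,-0.0008,0,0,0]
    - [0.0066,-0.001,0,0,0,0]
    - [0.0066,-0.001,0,0,0,0]
    - [0,0,0,0,0,0]

```text
time: 5.65
position: [0.5076, -0.0069, 0.0529]
tool_rot: [0.074, 0.997, -0.0, 0.004]
ft_force: [-5.7, 0.8, 22.6]
grip_width: -0.002
gripper_force: 11.4
```

```bash
python3 - <<'E'
from h import *
S=vision.get_image("scene")
c=S["pixels"][150:250,180:300]
cv2.imwrite("pics/s3.png",cv2.resize(c,None,fx=6,fy=6,interpolation=cv2.INTER_CUBIC)[:,:,::-1])
E
```

```text
(no output)
```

View pics/s3.png

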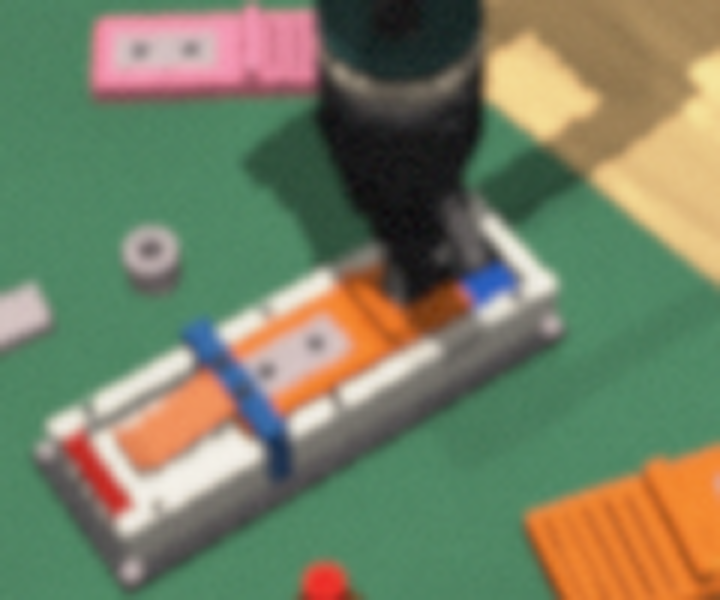

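The carrier is down and its nose is under the bridge, at crop (240,415). The blue lifter shows behind the tail at (490,285). I'll keep pushing.

Call:
servo_tool:
  steps:
    - [0.0066,-0.001,-0.0005,0,0,0]
    - [0.0066,-0.001,0,0,0,0]
    - [0.0066,-0.001,0,0,0,0]
    - [0.0066,-0.001,-0.0005,0,0,0]
    - [0.0066,-0.001,0,0,0,0]
    - [0.0066,-0.001,0,0,0,0]
    - [0,0,0,0,0,0]

```text
time: 6.58
position: [0.5315, -0.0105, 0.053]
tool_rot: [0.074, 0.997, -0.0, 0.004]
ft_force: [-6.6, 0.9, 24.8]
grip_width: -0.002
gripper_force: 12.0
```

Call:
servo_tool:
  steps:
    - [0.0066,-0.001,0,0,0,0]
    - [0.0066,-0.001,0,0,0,0]
    - [0.0066,-0.001,0,0,0,0]
    - [0.0066,-0.001,0,0,0,0]
    - [0.0066,-0.001,0,0,0,0]
    - [0.0066,-0.001,0,0,0,0]
    - [0,0,0,0,0,0]

```text
time: 7.45
position: [0.5537, -0.0139, 0.053]
tool_rot: [0.074, 0.997, 0.0, 0.002]
ft_force: [-10.4, 2.5, 26.5]
grip_width: -0.003
gripper_force: 13.0
```

Call:
servo_tool:
  steps:
    - [0.0066,-0.001,0,0,0,0]
    - [0.0066,-0.001,0,0,0,0]
    - [0.005,-0.0008,0,0,0,0]
    - [0,0,0,0,0,0]

```text
time: 7.95
position: [0.564, -0.0154, 0.0529]
tool_rot: [0.074, 0.997, 0.0, 0.002]
ft_force: [-12.6, 1.3, 26.6]
grip_width: 0.001
gripper_force: 17.8
```

```bash
python3 - <<'E'
from h import *
S=vision.get_image("scene")
c=S["pixels"][150:250,180:300]
cv2.imwrite("pics/s4.png",cv2.resize(c,None,fx=6,fy=6,interpolation=cv2.INTER_CUBIC)[:,:,::-1])
E
```

```text
(no output)
```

View pics/s4.png

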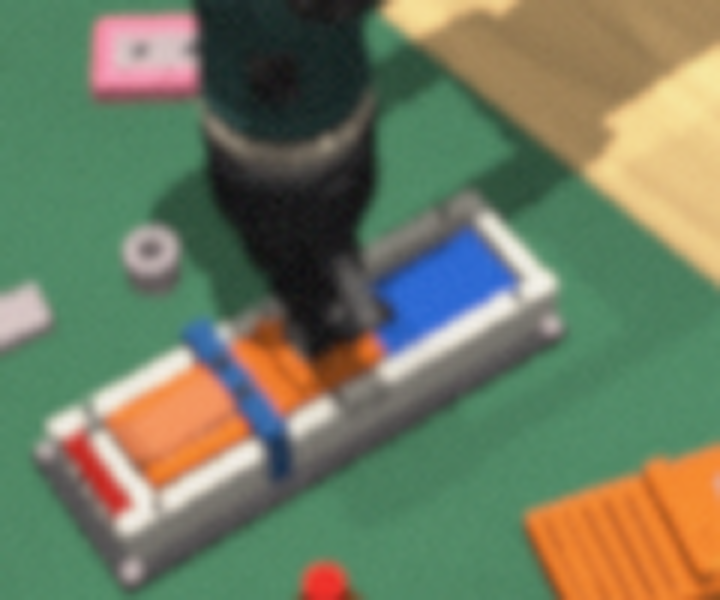

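The nose, at crop (130,450), is some 15 mm short of the red stop at (97,475), and the tail is still on the pressed lifter. I'll go on in small rows.

Call:
servo_tool:
  steps:
    - [0.005,-0.0008,0,0,0,0]
    - [0.005,-0.0008,0,0,0,0]
    - [0.005,-0.0008,0,0,0,0]
    - [0,0,0,0,0,0]

```text
time: 8.5
position: [0.5732, -0.0169, 0.053]
tool_rot: [0.074, 0.997, 0.0, 0.002]
ft_force: [-11.9, 1.7, 25.7]
grip_width: -0.002
gripper_force: 17.4
```

Call:
servo_tool:
  steps:
    - [0.004,-0.0006,0,0,0,0]
    - [0.004,-0.0006,0,0,0,0]
    - [0,0,0,0,0,0]

```text
time: 8.88
position: [0.575, -0.0171, 0.053]
tool_rot: [0.074, 0.997, 0.0, -0.002]
ft_force: [-18.7, 3.8, 31.4]
grip_width: 0.001
gripper_force: 20.5
```

The force is rising and the tips stand at jig x ≈ -24 mm, which is where "home" should be. One last small push, then a look.

Call:
servo_tool:
  steps:
    - [0.003,-0.0005,0,0,0,0]
    - [0.003,-0.0005,0,0,0,0]
    - [0,0,0,0,0,0]

```text
time: 9.25
position: [0.5751, -0.0171, 0.0529]
tool_rot: [0.073, 0.997, 0.0, -0.006]
ft_force: [-28.0, 3.7, 38.8]
grip_width: 0.0
gripper_force: 26.3
```

```bash
python3 - <<'E'
from h import *
S=vision.get_image("scene")
c=S["pixels"][150:250,180:300]
cv2.imwrite("pics/s5.png",cv2.resize(c,None,fx=6,fy=6,interpolation=cv2.INTER_CUBIC)[:,:,::-1])
p=np.array([.5986,-.0198]);ax=np.array([.98905,-.14757])
from itertools import product
P=bydepth(S,list(product(range(200,275),range(175,245))));s=(P[:,:2]-p)@ax;t=(P[:,:2]-p)@np.array([-ax[1],ax[0]])
for a in np.arange(-.14,.09,.01):
    k=(abs(s-a)<.005)&(abs(t)<.02); print(round(a*1000),np.round(1e3*np.median(P[k,2]),1) if k.sum()>3 else None,end=" | ")
E
```

```text
-140 36.3 | -130 35.9 | -120 35.4 | -110 36.4 | -100 36.5 | -90 36.3 | -80 35.8 | -70 36.3 | -60 34.4 | -50 39.9 | -40 39.7 | -30 40.6 | -20 58.6 | -10 79.3 | 0 55.0 | 10 190.2 | 20 48.3 | 30 46.8 | 40 45.3 | 50 44.3 | 60 44.5 | 70 40.5 | 80 36.2 |
```

View pics/s5.png

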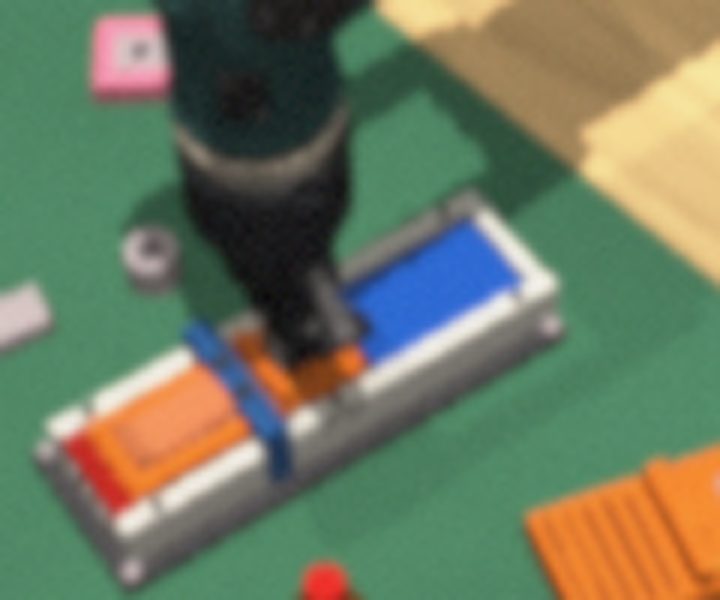

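Home: the nose is against the red stop at crop (105,475), and the lifter is up behind the tail, its top at about 35–36 mm by depth. I'll unload pressure and push together, step by step, before leaving.

Call:
servo_tool:
  steps:
    - [-0.002,0.0003,0.002,0,0,0]
    - [-0.002,0.0003,0.002,0,0,0]
    - [0,0,0,0,0,0]
    - [0,0,0,0,0,0]

```text
time: 9.8
position: [0.575, -0.0171, 0.053]
tool_rot: [0.074, 0.997, 0.0, -0.003]
ft_force: [-17.2, 3.2, 23.9]
grip_width: 0.005
gripper_force: 19.3
```

Call:
servo_tool:
  steps:
    - [-0.002,0.0003,0.002,0,0,0]
    - [-0.0015,0.0002,0.0015,0,0,0]
    - [0,0,0,0,0,0]
    - [0,0,0,0,0,0]

```text
time: 10.3
position: [0.5748, -0.0171, 0.053]
tool_rot: [0.074, 0.997, 0.0, -0.001]
ft_force: [-7.3, 1.3, 12.0]
grip_width: 0.001
gripper_force: 12.6
```

Call:
servo_tool:
  steps:
    - [-0.001,0.0001,0.0015,0,0,0]
    - [-0.0008,0.0001,0.001,0,0,0]
    - [0,0,0,0,0,0]
    - [0,0,0,0,0,0]

```text
time: 10.8
position: [0.5748, -0.0172, 0.0531]
tool_rot: [0.074, 0.997, 0.0, 0.0]
ft_force: [-3.5, 2.6, 5.8]
grip_width: -0.001
gripper_force: 5.9
```

Call:
servo_tool:
  steps:
    - [-0.001,0.0001,0.001,0,0,0]
    - [-0.003,0.0005,0.003,0,0,0]
    - [-0.004,0.0006,0.008,0,0,0]
    - [-0.004,0.0006,0.02,0,0,0]
    - [0,0,0.04,0,0,0]
    - [0,0,0.06,0,0,0]
    - [0,0,0.08,0,0,0]
    - [-0.05,0,0.08,0,0,0]
    - [-0.08,0,0.05,0,0,0]
    - [-0.08,0,0,0,0,0]
    - [-0.08,0,0,0,0,0]
    - [0,0,0,0,0,0]
    - [0,0,0,0,0,0]

```text
time: 12.42
position: [0.3939, -0.0166, 0.2584]
tool_rot: [0.074, 0.997, -0.0, 0.001]
ft_force: [-0.0, 0.4, -0.7]
grip_width: 0.002
gripper_force: 0.0
```

```bash
python3 - <<'E'
from h import *
S=vision.get_image("scene");T=vision.get_image("top")
a=cv2.resize(T["pixels"][108:200,240:292],None,fx=6,fy=6,interpolation=cv2.INTER_CUBIC);b=cv2.resize(S["pixels"][175:250,180:280],None,fx=4.6,fy=4.6,interpolation=cv2.INTER_CUBIC)
o=np.zeros((560,790,3),np.uint8);o[:a.shape[0],:a.shape[1]]=a;o[:b.shape[0],320:320+b.shape[1]]=b
cv2.imwrite("pics/s6.png",o[:,:,::-1])
from itertools import product
p=np.array([.5986,-.0198]);ax=np.array([.98905,-.14757])
for im,r in((S,product(range(180,280),range(175,250))),(T,product(range(240,292),range(108,200)))):
    P=bydepth(im,list(r));s=(P[:,:2]-p)@ax;t=(P[:,:2]-p)@np.array([-ax[1],ax[0]])
    for a in np.arange(-.14,.09,.01):
        k=(abs(s-a)<.005)&(abs(t)<.02); print(round(a*1000),np.round(1e3*np.median(P[k,2]),1) if k.sum()>3 else None,end=" | ")
    print()
E
```

```text
-140 35.4 | -130 35.6 | -120 36.5 | -110 36.4 | -100 35.9 | -90 35.8 | -80 36.8 | -70 35.6 | -60 35.7 | -50 40.6 | -40 40.9 | -30 40.1 | -20 41.3 | -10 49.4 | 0 52.3 | 10 53.3 | 20 47.2 | 30 45.5 | 40 46.1 | 50 44.0 | 60 44.5 | 70 40.5 | 80 38.3 | 
-140 None | -130 34.3 | -120 33.6 | -110 34.1 | -100 34.3 | -90 34.0 | -80 35.0 | -70 34.5 | -60 33.7 | -50 35.1 | -40 39.3 | -30 39.3 | -20 38.9 | -10 48.7 | 0 47.8 | 10 51.5 | 20 44.9 | 30 43.9 | 40 43.4 | 50 42.4 | 60 42.4 | 70 40.9 | 80 36.5 |
```

View pics/s6.png

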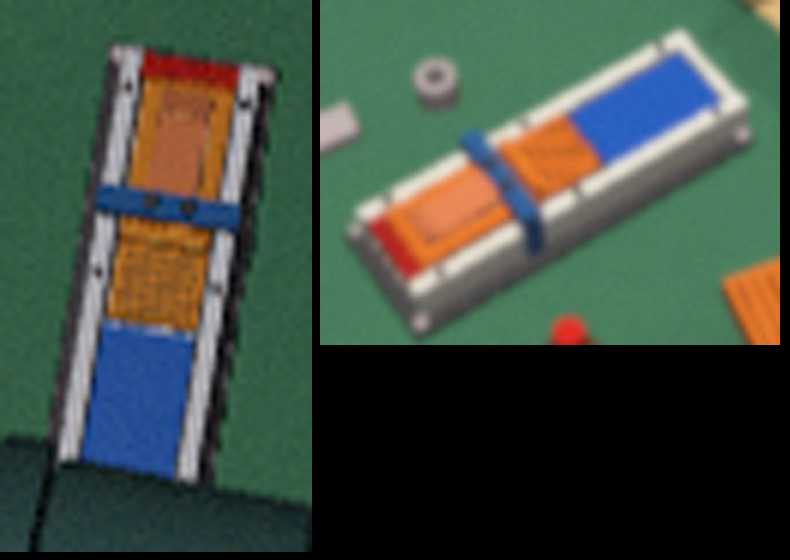

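The nose touches the red stop at crop (190,75). The tail, at (150,325), shows a sliver of bed before the blue lifter, which is up with its top at 34 mm. The carrier lies flat at 39 mm and the bystanders in view are where they were. The arm is clear, so I'll hand in.

```bash
python3 -c "
from h import *
print(workorder.close_job())"
```

```text
the job is handed in; nothing more can be done
None
```

The carrier is fully home against the red end stop, lying flat, with the lifter sprung up behind it and the arm clear; I handed the job in at about 12.5 s, and no verdict came back.

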